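# Roll the rolling pin into the parking groove of a pastry board

### The job

The pastry board is finished with for now: first slide the upturned drinking glass sideways out of the rolling pin's way, leaving it standing as it is on the board beside the pin's path, then roll the pin away from you with your fingertips, pushing only on the upper part of its barrel, until it drops into the groove across the board and lies still there. The pin must not touch the glass or run on over the far side of the groove. Pick nothing up, do not reach down behind the pin to shove it from low down, and leave everything else on the worktop where it is.

Things in the scene. Friction and masses are not known exactly. Their poses are not given: they have to be found in the camera images.
- rolling_pin: Wooden rolling pin on the board: barrel 188 mm long, 50 mm diameter, a handle (29 mm) at each end, 300 mm overall, 0.36 kg. Origin on its centre line at mid-length, 45 mm above the worktop on the flat of the board, 41 mm in the groove. Its y axis runs along it, within 5 degrees of the board's; x and z turn as it rolls. Starts 155 to 240 mm before the groove. Let go while rolling, it soon stops (about 10 mm on from 0.1 m/s).
- tumbler: Clear drinking glass (for cutting rounds) standing upside down on the board between pin and groove: 80 mm across at the rim (down), 70 mm at the foot (up), 88 mm tall, 0.22 kg; within 120 mm of the pin's middle along the pin. Origin: centre of its foot, 108 mm above the worktop; z down. Clear of the pin when its centre is 195 mm or more from the pin's middle along the pin (either side has a free strip).
- pastry_board: Pale wooden pastry board, fixed, lying over the hob: 560 mm wide (its y), 405 mm deep (its x, away from the robot, turned at most 9 degrees), top face 20 mm above the worktop. Origin: at worktop level, mid-width. A rail 14 mm thick, 22 mm above the top face, runs along its far edge, inner face 185 mm from the origin; the near edge is 220 mm from it.
- groove (a point): Middle of the groove, level with the board's top face, 130 mm beyond the board's origin; axes as the board. The groove is straight, 28 mm wide, 6 mm deep, runs along y over the full width of the board and has a darker floor; the pin sinks in about 4 mm and rests on its two edges, centre line right above this point.
- mug: Green and white mug, 86 x 121 x 99 mm, on the worktop left of the board; bystander, origin under its centre.
- salt_shaker: Glass salt shaker with a grey top, 44 mm diameter, 90 mm tall, left of the board; bystander, origin under its centre.
- tomato_tin: Food tin with a printed label, 75 mm diameter, 110 mm tall, right of the board; bystander, origin under its centre.
Things that resemble listed ones, but are neither listed nor needed, are in the scene too. Leave any turquoise look-alike of the tumbler alone.

How it is judged:
On the way, in this order (a step that is already met when the one before it is completed fails the run):
1. the glass stands on its rim on the board clear of the pin's path, and the pin has not been rolled yet ((y of tumbler in the frame of rolling_pin above 0.185 m or y of tumbler in the frame of rolling_pin below -0.185 m) and angle between tumbler's own z axis and vertical above 3.04 rad and z of tumbler in the frame of pastry_board between 0.103 and 0.112 m and y of tumbler in the frame of pastry_board between -0.27 and 0.27 m and x of tumbler in the frame of pastry_board between -0.21 and 0.18 m and distance of rolling_pin from where it was at the start of the episode below 0.03 m), for 0.2 s.
2. the pin has dropped into the groove (x of rolling_pin in the frame of groove between -0.006 and 0.006 m and z of rolling_pin in the frame of groove between 0.0175 and 0.0228 m and y of rolling_pin in the frame of groove between -0.1 and 0.1 m and angle between the y axis of rolling_pin and the y axis of groove, either way round below 0.05 rad), for 0.2 s.
At the end, for the whole second after the job is handed in: The pin lies still in the groove (centre line within 6 mm of its middle, sunk at least 2 mm, within 0.05 rad of its direction, its middle within 100 mm of the groove's); the glass stands still on its rim on the board (0.1 rad), over 185 mm along the pin from the pin's middle (all of step 2 and linear speed of each of rolling_pin, tumbler below 0.01 m/s and angular speed of rolling_pin below 0.15 rad/s and (y of tumbler in the frame of rolling_pin above 0.185 m or y of tumbler in the frame of rolling_pin below -0.185 m) and angle between tumbler's own z axis and vertical above 3.04 rad and z of tumbler in the frame of pastry_board between 0.103 and 0.112 m and y of tumbler in the frame of pastry_board between -0.27 and 0.27 m and x of tumbler in the frame of pastry_board between -0.21 and 0.18 m); the robot touches nothing.
It fails at once if the pin runs out over the far side of the groove (more than 20 mm past its middle) (x of rolling_pin in the frame of groove above 0.02 m).
It fails at once if the pin touches the glass (contact force between rolling_pin and tumbler above 0.3 N).
It fails at once if the pin or the glass is lifted (10 mm or more), or the glass tipped (more than 0.35 rad) (z of rolling_pin in the frame of pastry_board above 0.055 m or z of tumbler in the frame of pastry_board above 0.118 m or angle between tumbler's own z axis and vertical below 2.79 rad).
It fails at once if the pin is pushed low down or gripped: the fingers touch it while their tips reach more than about 14 mm below its top (grasp point less than 75 mm above the worktop) (contact force between the fingers and rolling_pin above 0.3 N and z of the grasp point in the frame of pastry_board below 0.075 m).
It fails at once if the mug, salt shaker or tin is pushed away (more than 30 mm) (distance of any of mug, salt_shaker, tomato_tin from where it was at the start of the episode above 0.03 m).
It also fails if it takes over 72 s, if anything falls off the work surface, if the arm or the gripper's body presses on something with over 40 N, if the wrist force passes 120 N, or if a joint passes its speed limit or range.

### The arm

A 7-joint arm with a two-finger parallel gripper is mounted at the origin on a cart in front of the work surface, level with it; the furniture and walls round the work are solid. World frame = base frame: x ahead of the robot, y to its left, z up, the work surface at z = 0. Lengths are in m, angles in rad, forces in N, time in s.
With the tool pointing down it reaches from about 0.425 to 0.95 m from the base axis. Payload 4.7 kg.
Tool frame: the origin (TCP) lies between the finger pads; the fingertips stand 25 mm ahead of it and the grasp point (between the pads) lies 6 mm ahead of it; z points along the fingers, y is the line along which they close (so a half turn about z gives the same grasp; the last joint's range is limited). The gripper opens to 87 mm and grips with 3 to 60 N. Pads are 19 mm wide; open, the fingers measure 117 mm over their backs; the gripper's body (75 mm by 190 mm) begins 51 mm behind the grasp point.
Start: joints at [1.214, 0.469, -0.049, 1.532, 0.024, 1.141, -0.082], TCP at [0.217, -0.639, 0.248] pointing down, gripper open.
Joint ranges: [-2.59, 2.59], [-0.33, 1.99], [-1.39, 1.29], [0.1, 2.45], [-1.04, 4.18], [0.21, 1.99], [-2.66, 2.66]. Speed limits (rad/s): [2.57, 2.57, 3.14, 3.14, 3.14, 3.14, 3.14].

### API

Orientations are given as a rotation vector (axis times angle).
In Python, from cell import observe, read_camera, camera_model, close_job, trace, landmark_of gives the robot as it stands.
- The arm moves only by the tool arm_command, never from a script. Its argument "deltas" is a list of rows, each an object with "claw": the finger opening in mm, from 0 to 87; "dp": the shift along the tool's x, y, z in units of 40 mm (1.0 is 40 mm), a list of three; "roll": the turn about the tool's z in units of 6 degrees (1.0 is 6 degrees). A call has 1 to 5 rows; each row shifts and turns the commanded pose from where the row before left it, along the tool's axes as they then stand; what a row does not reach is not made up. A row lasts 1/10 s, in which the tool goes at most 50 mm and 8.59 degrees, less where a joint would pass 70% of its speed; a pose out of reach is approached as far as the arm can. A call is refused whole if a number of a shift passes 1 or a number of a turn 1, either way. A call with a gripper value outside its range is refused whole. The fingers move at their own pace and stop on an object; the grip force is fixed at half the most. Time passes only in rows, so rows that do not move let the fingers close. It gives the time, the measured TCP pose, the force, the opening and the grip force at its end, in the units of the state.
- observe(): the state, without advancing time (a new reading comes with each control period).
- read_camera(name): name is "side" or "top"; returns the picture (480x640x3 uint8, blue, green, red); there is no depth.
- camera_model(name): a dict with "fx", "fy", "cx", "cy" (pixels), "xyz" and "orientation" of the camera in the world. Camera axes: x right, y down, z forward; pixel columns grow to the right and rows downward; lengths in m; the calibration is good to about 2 mm. A picture is of the moment at which its call begins. camera_model takes no time and is no camera call.
- close_job(): hands the job in; it is judged then, once.
Trained networks look in the newest picture that a camera, given by its name, has taken for a name from the list of things; names that differ only in an ending like _2 or _b are one class to them, and where a whole thing is asked for, a point or a joint stands for the part that bears it (a point fixed in the world has none). Each returns a list of dicts, best first, with "conf" (0 to 1); they miss things now and then, are a little off and sometimes report something else, mostly with a low value. They report only what shows in the picture. A call takes as long as a camera call. They do not tell look-alikes from the thing itself.
- trace(camera, label): "pixels" (480x640 bool, what is visible of it) and "box" ([centre column, centre row, width, height] in pixels, round what is visible of it).
- landmark_of(camera, label): "location" ([column, row] in pixels: a listed point, or the origin of a listed thing).
The state is a dict: "clock": time; "q": joint angles; "joint_vel": joint speeds; "joint_torque": joint torques, N m; "tcp_pos": TCP position; "ee_rot": TCP orientation; "wrist_force": force on the tool from outside, world axes, zero at the start; "wrist_torque": the same for the moment, N m; "gripper_width": finger opening in m; "grasp_force": force on a finger pad.
Only numpy, scipy, OpenCV 4.12 (cv2) and the standard library are available. Lean on these libraries where they do the work, as an engineer would, in place of code of your own. Each camera call takes 0.05 s, during which the arm holds its last target. There are 200 camera calls.

## Working session

There is one attempt and no reset: what is moved stays moved. The work goes in short steps, Python scripts to look and compute and a tool call to move; the robot and the scene stay as the last step left them, time stands still between calls to the robot, and variables do not carry over. Pictures are saved under pics/ and viewed, at most 10 in all, crops included, and the job is handed in when it is done.

Besides the shell and the picture viewer there is one more tool, called after ">>>" as name(argument=value, ...) on one line, values as JSON. arm_command: Moves the arm, as the interface text tells. Its arguments: {"type":"object","properties":{"deltas":{"type":"array"}},"required":["deltas"]}

```bash
mkdir -p pics
cat > h.py <<'E'
import numpy as np, cv2
from scipy.spatial.transform import Rotation as R
from cell import *
def ray(cam,uv):
    m=camera_model(cam); o=np.array(m["orientation"],float)
    Rm=R.from_rotvec(o).as_matrix() if o.size==3 else (o if o.shape==(3,3) else R.from_quat(o).as_matrix())
    d=Rm@np.array([(uv[0]-m["cx"])/m["fx"],(uv[1]-m["cy"])/m["fy"],1.])
    return np.array(m["xyz"],float),d
def at_z(cam,uv,z):
    p,d=ray(cam,uv); return p+d*(z-p[2])/d[2]
E
python3 - <<'E'
from h import *
for c in("top","side"):
    print(c,camera_model(c)); cv2.imwrite(f"pics/{c}0.png",read_camera(c))
    for n,z in(("rolling_pin",.045),("tumbler",.108),("groove",.02),("pastry_board",0),("mug",0),("salt_shaker",0),("tomato_tin",0)):
        for r in landmark_of(c,n)[:3]: print(n,round(r["conf"],2),np.round(r["location"]),at_z(c,r["location"],z).round(3))
s=observe();print(s["clock"],s["tcp_pos"],s["ee_rot"],R.from_rotvec(s["ee_rot"]).as_matrix().round(3))
E
```

```text
top {'fx': 441.2356246112784, 'fy': 441.2356246112784, 'cx': 315.9865101898521, 'cy': 239.69103038284337, 'xyz': array([0.2708843 , 0.13768676, 1.30237899]), 'orientation': array([-1.82026482,  2.37009057, -0.2750976 ])}
rolling_pin 0.63 [342. 248.] [ 0.514 -0.006  0.045]
tumbler 0.81 [320. 201.] [0.648 0.025 0.108]
tumbler 0.66 [469. 218.] [ 0.493 -0.367  0.108]
groove 0.88 [312. 196.] [0.697 0.037 0.02 ]
pastry_board 0.71 [327. 234.] [0.577 0.022 0.   ]
mug 0.92 [157. 333.] [0.418 0.573 0.   ]
salt_shaker 0.78 [179. 291.] [0.52  0.489 0.   ]
tomato_tin 0.69 [492. 270.] [ 0.341 -0.424  0.   ]
side {'fx': 509.3771238459651, 'fy': 509.3771238459651, 'cx': 316.7343313981806, 'cy': 243.6890625697309, 'xyz': array([0.53678091, 1.68054879, 0.81472471]), 'orientation': array([-0.01035449,  2.62287233, -1.72062011])}
rolling_pin 0.74 [326. 251.] [ 0.515 -0.021  0.045]
tumbler 0.81 [286. 240.] [0.658 0.024 0.108]
tumbler 0.55 [329. 212.] [ 0.504 -0.27   0.108]
groove 0.79 [272. 264.] [0.71  0.034 0.02 ]
pastry_board 0.62 [311. 269.] [0.572 0.037 0.   ]
mug 0.59 [365. 360.] [0.419 0.571 0.   ]
salt_shaker 0.6 [319. 344.] [0.541 0.499 0.   ]
tomato_tin 0.57 [362. 223.] [ 0.351 -0.429  0.   ]
0.8 [ 0.21736986 -0.63906552  0.24760229] [3.09936311e+00 5.12611340e-01 9.86187212e-05] [[ 0.947  0.322  0.   ]
 [ 0.322 -0.947 -0.   ]
 [ 0.     0.    -1.   ]]
```

View pics/top0.png

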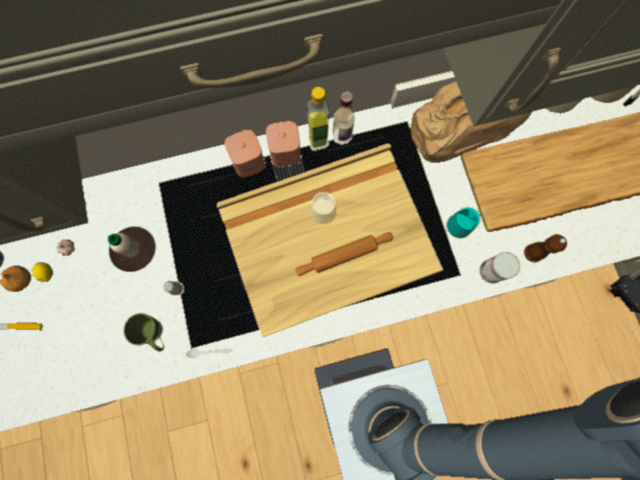

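View pics/side0.png

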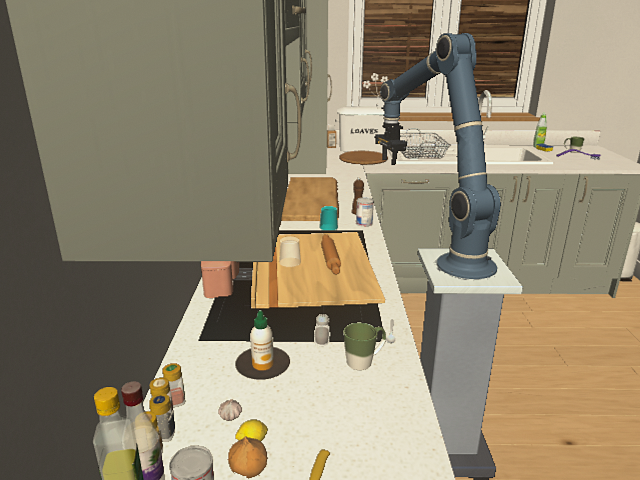

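Run:
```python
from h import *
read_camera("top")
for n,z in(("rolling_pin",.045),("pastry_board",.02),("groove",.015)):
    for r in trace("top",n)[:1]:
        m=r["pixels"]; rc=cv2.minAreaRect(np.argwhere(m)[:,::-1].astype(np.float32)); b=cv2.boxPoints(rc)
        print(n,r["conf"],m.sum(),[at_z("top",p,z).round(3)[:2] for p in b], b.round())
        e=np.array([(b[0]+b[1])/2,(b[1]+b[2])/2,(b[2]+b[3])/2,(b[3]+b[0])/2])
        print([at_z("top",p,z).round(3)[:2] for p in e])
for r in trace("top","tumbler")[:2]: print(r["conf"],r["box"],read_camera("top")[r["pixels"]].mean(0))
```

```text
rolling_pin 0.96 1428 [array([0.505, 0.145]), array([ 0.54 , -0.155]), array([ 0.488, -0.158]), array([0.454, 0.139])] [[293. 264.]
 [388. 227.]
 [395. 243.]
 [299. 280.]]
[array([ 0.522, -0.003]), array([ 0.514, -0.157]), array([ 0.471, -0.008]), array([0.479, 0.142])]
pastry_board 0.62 24123 [array([0.754, 0.332]), array([ 0.818, -0.264]), array([ 0.372, -0.274]), array([0.327, 0.282])] [[213. 203.]
 [394. 138.]
 [443. 272.]
 [262. 337.]]
[array([0.785, 0.039]), array([ 0.586, -0.269]), array([0.349, 0.009]), array([0.533, 0.306])]
groove 0.65 23882 [array([0.752, 0.336]), array([ 0.822, -0.262]), array([ 0.377, -0.276]), array([0.327, 0.282])] [[213. 204.]
 [393. 138.]
 [442. 270.]
 [262. 337.]]
[array([0.786, 0.042]), array([ 0.592, -0.27 ]), array([0.352, 0.008]), array([0.532, 0.308])]
0.82 [322.9, 208.1, 26.8, 32.2] [147.23773006 192.30674847 208.30981595]
0.66 [462.2, 222.6, 35.0, 27.1] [130.61636829 146.04987212  23.80690537]
```

The top picture shows the pin centred near (345,254), the clear glass at (323,208) and the groove as the dark strip from about (226,220) to (396,170). The turquoise decoy is at (463,222). In the side picture the glass is at (289,251) and the pin at (330,254). I'll refine the groove and pin lines by colour, then move.

```bash
cat > meas.py <<'E'
from h import *
def line(P):
    c=P.mean(0); d=np.linalg.svd(P-c)[2][0]; d*=np.sign(d[1]); return c.round(4),d.round(4)
im=read_camera("top"); bd=np.zeros(im.shape[:2],np.uint8)
cv2.fillPoly(bd,[np.array([[221,205],[392,150],[400,190],[230,240]])],1)
hsv=cv2.cvtColor(im,cv2.COLOR_BGR2HSV)
m=((hsv[...,2]<195)&(hsv[...,1]>110)&(bd>0)).astype(np.uint8)
m=cv2.morphologyEx(m,cv2.MORPH_OPEN,np.ones((3,3)))
n,l,st,_=cv2.connectedComponentsWithStats(m)
print([(s.tolist()) for s in st[1:] if s[4]>40])
for i in range(1,n):
    if st[i][4]>40:
        P=np.array([at_z("top",p[::-1],.017)[:2] for p in np.argwhere(l==i)]); print("groove?",line(P),P.min(0).round(3),P.max(0).round(3))
m=trace("top","rolling_pin")[0]["pixels"]
P=np.array([at_z("top",p[::-1],.045)[:2] for p in np.argwhere(m)]); c,d=line(P)
t=(P-c)@d; print("pin",c,d,t.min(),t.max())
E
python3 meas.py
```

```text
[[226, 162, 170, 67, 1461], [222, 185, 63, 23, 222]]
groove? (array([0.7045, 0.0415]), array([-0.0985,  0.9951])) [ 0.666 -0.242] [0.743 0.311]
groove? (array([0.7455, 0.2155]), array([-0.0764,  0.9971])) [0.733 0.11 ] [0.757 0.31 ]
pin [ 0.4961 -0.0048] [-0.1087  0.9941] -0.1527714751531485 0.1489698396766324
```

>>> arm_command(deltas=[{"claw": 50,"dp": [0,0,0],"roll": -1},{"claw": 50,"dp": [0,0,0],"roll": -1},{"claw": 50,"dp": [0,0,0],"roll": -1},{"claw": 50,"dp": [0,0,0],"roll": -1},{"claw": 50,"dp": [0,0,0],"roll": -1}])

```text
clock: 1.75
tcp_pos: [0.2173, -0.6391, 0.2476]
ee_rot: [2.858, 1.303, -0.0]
wrist_force: [0.1, 0.2, 0.3]
gripper_width: 0.0555
grasp_force: 0.0
```

>>> arm_command(deltas=[{"claw": 50,"dp": [0,0,0],"roll": -1},{"claw": 50,"dp": [0,0,0],"roll": -1},{"claw": 50,"dp": [0,0,0],"roll": -1},{"claw": 50,"dp": [0,0,0],"roll": -1},{"claw": 50,"dp": [0,0,0],"roll": -1}])

```text
clock: 2.25
tcp_pos: [0.2173, -0.6391, 0.2476]
ee_rot: [2.424, 1.999, -0.0]
wrist_force: [-1.3, -0.6, -0.4]
gripper_width: 0.0498
grasp_force: 0.0
```

>>> arm_command(deltas=[{"claw": 50,"dp": [0,0,0],"roll": -1},{"claw": 50,"dp": [0,0,0],"roll": -1},{"claw": 50,"dp": [0,0,0],"roll": -0.9},{"claw": 50,"dp": [0,0,0],"roll": 0}])

```text
clock: 2.65
tcp_pos: [0.2172, -0.6391, 0.2475]
ee_rot: [2.099, 2.337, 0.0]
wrist_force: [-0.1, 0.8, 0.7]
gripper_width: 0.05
grasp_force: 0.0
```

```bash
cat > go.py <<'E'
import sys
from h import *
s=observe(); M=R.from_rotvec(s["ee_rot"]).as_matrix()
t=np.array(list(map(float,sys.argv[1:4])))
print(s["clock"],s["tcp_pos"].round(4),"yaw",np.degrees(np.arctan2(M[1,0],M[0,0])).round(2),"units",(M.T@(t-s["tcp_pos"])/.04).round(2),"F",s["wrist_force"].round(1),"w",s["gripper_width"],"q",s["q"].round(2))
E
python3 go.py .661 -.05 .15
```

```text
2.65 [ 0.2172 -0.6391  0.2475] yaw 96.16 units [13.45 12.61  2.44] F [-0.1  0.8  0.7] w 0.0499660866632819 q [ 1.41  0.49 -0.34  1.52  0.17  1.16  1.15]
```

>>> arm_command(deltas=[{"claw": 50,"dp": [0.8,0.75,0],"roll": 0},{"claw": 50,"dp": [0.8,0.75,0],"roll": 0},{"claw": 50,"dp": [0.8,0.75,0],"roll": 0},{"claw": 50,"dp": [0.8,0.75,0],"roll": 0},{"claw": 50,"dp": [0.8,0.75,0],"roll": 0}])

```text
clock: 3.15
tcp_pos: [0.3501, -0.4624, 0.2478]
ee_rot: [2.101, 2.335, -0.0]
wrist_force: [0.4, -1.0, -0.1]
gripper_width: 0.05
grasp_force: 0.0
```

>>> arm_command(deltas=[{"claw": 50,"dp": [0.8,0.75,0],"roll": 0},{"claw": 50,"dp": [0.8,0.75,0],"roll": 0},{"claw": 50,"dp": [0.8,0.75,0],"roll": 0},{"claw": 50,"dp": [0.8,0.75,0],"roll": 0},{"claw": 50,"dp": [0.8,0.75,0],"roll": 0}])

```text
clock: 3.65
tcp_pos: [0.482, -0.2872, 0.2479]
ee_rot: [2.101, 2.334, -0.0]
wrist_force: [0.2, 0.0, -0.8]
gripper_width: 0.0503
grasp_force: 0.0
```

```bash
python3 go.py .661 -.05 .15
```

```text
3.65 [ 0.482  -0.2872  0.2479] yaw 96.03 units [5.43 5.07 2.45] F [ 0.2  0.  -0.8] w 0.050259888161153204 q [ 0.87  0.33 -0.51  1.79  0.18  1.07  0.4 ]
```

>>> arm_command(deltas=[{"claw": 50,"dp": [0.8,0.75,0.2],"roll": 0},{"claw": 50,"dp": [0.8,0.75,0.2],"roll": 0},{"claw": 50,"dp": [0.8,0.75,0.2],"roll": 0},{"claw": 50,"dp": [0.8,0.75,0.2],"roll": 0},{"claw": 50,"dp": [0.8,0.75,0.2],"roll": 0}])

```text
clock: 4.15
tcp_pos: [0.614, -0.1121, 0.2074]
ee_rot: [2.101, 2.335, -0.0]
wrist_force: [-0.0, 0.0, -0.3]
gripper_width: 0.0499
grasp_force: 0.0
```

>>> arm_command(deltas=[{"claw": 50,"dp": [0.7,0.65,0.5],"roll": 0},{"claw": 50,"dp": [0.7,0.65,0.5],"roll": 0},{"claw": 50,"dp": [0,0,0.4],"roll": 0},{"claw": 50,"dp": [0,0,0],"roll": 0}])

```text
clock: 4.55
tcp_pos: [0.6572, -0.0512, 0.1487]
ee_rot: [-2.095, -2.336, 0.006]
wrist_force: [-0.0, -0.4, -0.4]
gripper_width: 0.0497
grasp_force: 0.0
```

```bash
python3 go.py .661 -.05 .07
python3 - <<'E'
from h import *
cv2.imwrite("pics/top1.png",cv2.resize(read_camera("top")[130:330,200:460],None,fx=3,fy=3))
E
```

```text
4.55 [ 0.6572 -0.0512  0.1487] yaw 96.23 units [0.02 0.11 1.97] F [-0.  -0.4 -0.4] w 0.04965417709275804 q [ 0.37  0.59 -0.51  1.64  0.33  1.   -0.15]
```

View pics/top1.png

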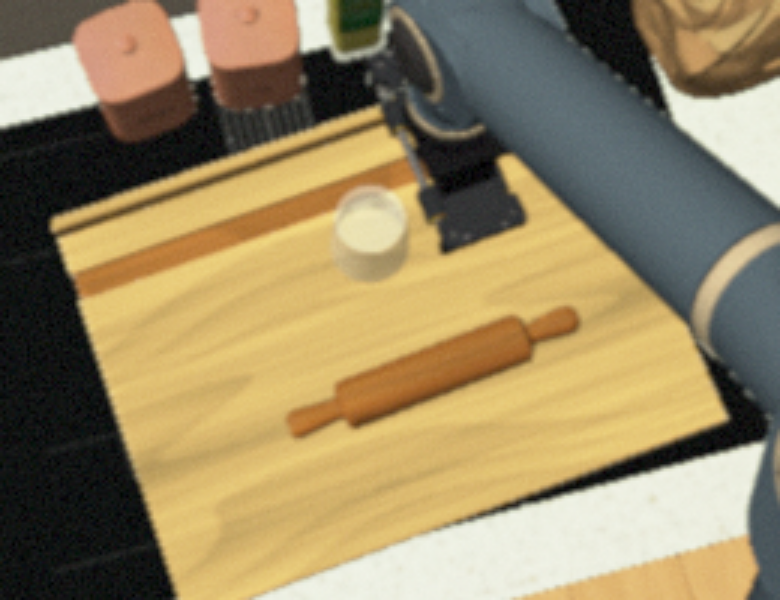

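The glass's foot is centred near crop (371,224), which is pixel (323.7,204.7), and the gripper stands to its right, clear of it. That position differs slightly from the landmark, so I'll compute it.

```bash
python3 - <<'E'
from h import *
print(at_z("top",(323.7,204.7),.108), at_z("top",(324,212.5),.02))
r=landmark_of("top","tumbler"); print([(x["location"],x["conf"],at_z("top",x["location"],.108).round(3)) for x in r])
b=trace("top","tumbler")[0]; P=np.argwhere(b["pixels"])[:,::-1]
# fit: silhouette of truncated cone
from scipy.optimize import minimize
m=camera_model("top"); Rm=R.from_rotvec(m["orientation"]).as_matrix()
def mask(c):
    a=np.linspace(0,2*np.pi,60); Q=np.vstack([np.c_[c[0]+r*np.cos(a),c[1]+r*np.sin(a),0*a+z] for r,z in((.04,.02),(.035,.108))])
    q=(Q-m["xyz"])@Rm; uv=np.c_[q[:,0]/q[:,2]*m["fx"]+m["cx"],q[:,1]/q[:,2]*m["fy"]+m["cy"]]
    return uv.min(0),uv.max(0)
lo,hi=P.min(0)-.0,P.max(0)
print(lo,hi,b["box"])
f=lambda c: sum(((mask(c)[0]+mask(c)[1])/2-np.array(b["box"][:2]))**2)
s=minimize(f,[.65,.02],method="Nelder-Mead"); print(s.x,s.fun,mask(s.x))
E
python3 go.py .661 -.05 .07
```

```text
[0.63515597 0.01775433 0.108     ] [0.63788546 0.01451752 0.02      ]
[([320.3, 202.0], 0.73, array([0.645, 0.025, 0.108]))]
[310. 192.] [335 223] [322.8, 209.2, 27.2, 33.7]
[0.63687482 0.01857079] 3.222343455881366e-05 (array([309.59643558, 192.50729982]), array([335.9974  , 225.902234]))
4.7 [ 0.6588 -0.0539  0.1523] yaw 96.01 units [0.09 0.06 2.06] F [ 0.1  0.1 -0.1] w 0.04969613447955059 q [ 0.37  0.59 -0.51  1.64  0.33  1.   -0.15]
```

>>> arm_command(deltas=[{"claw": 50,"dp": [0,-0.35,0.3],"roll": 0},{"claw": 50,"dp": [0,0,0.6],"roll": 0},{"claw": 50,"dp": [0,0,0.6],"roll": 0},{"claw": 50,"dp": [0,0,0.5],"roll": 0},{"claw": 50,"dp": [0,0,0],"roll": 0}])

```text
clock: 5.2
tcp_pos: [0.6431, -0.0557, 0.0702]
ee_rot: [-2.1, -2.333, 0.005]
wrist_force: [-0.2, 0.9, -0.0]
gripper_width: 0.0503
grasp_force: 0.0
```

```bash
python3 go.py .617 .194 .07
```

```text
5.2 [ 0.6431 -0.0557  0.0702] yaw 96.02 units [6.28 0.01 0.  ] F [-0.2  0.9 -0. ] w 0.05028487697244041 q [ 0.35  0.66 -0.48  1.73  0.39  0.85 -0.19]
```

>>> arm_command(deltas=[{"claw": 50,"dp": [0.25,0,0],"roll": 0},{"claw": 50,"dp": [0.25,0,0],"roll": 0},{"claw": 50,"dp": [0.25,0,0],"roll": 0},{"claw": 50,"dp": [0.25,0,0],"roll": 0},{"claw": 50,"dp": [0.25,0,0],"roll": 0}])

```text
clock: 5.7
tcp_pos: [0.6406, -0.0039, 0.0729]
ee_rot: [2.097, 2.335, 0.001]
wrist_force: [1.5, -3.5, 3.8]
gripper_width: 0.05
grasp_force: 2.3
```

>>> arm_command(deltas=[{"claw": 50,"dp": [0.25,0,0],"roll": 0},{"claw": 50,"dp": [0.25,0,0],"roll": 0},{"claw": 50,"dp": [0.25,0,0],"roll": 0},{"claw": 50,"dp": [0.25,0,0],"roll": 0},{"claw": 50,"dp": [0.25,0,0],"roll": 0}])

```text
clock: 6.2
tcp_pos: [0.6345, 0.0451, 0.0722]
ee_rot: [2.098, 2.336, -0.002]
wrist_force: [0.9, -5.6, 6.4]
gripper_width: 0.0499
grasp_force: 3.3
```

```bash
python3 go.py .618 .191 .07
python3 - <<'E'
from h import *
cv2.imwrite("pics/top2.png",cv2.resize(read_camera("top")[130:330,200:460],None,fx=3,fy=3))
E
```

```text
6.2 [0.6345 0.0451 0.0722] yaw 96.13 units [ 3.67 -0.02  0.05] F [ 0.9 -5.6  6.4] w 0.04989514742487571 q [ 0.2   0.65 -0.48  1.76  0.39  0.83 -0.35]
```

View pics/top2.png

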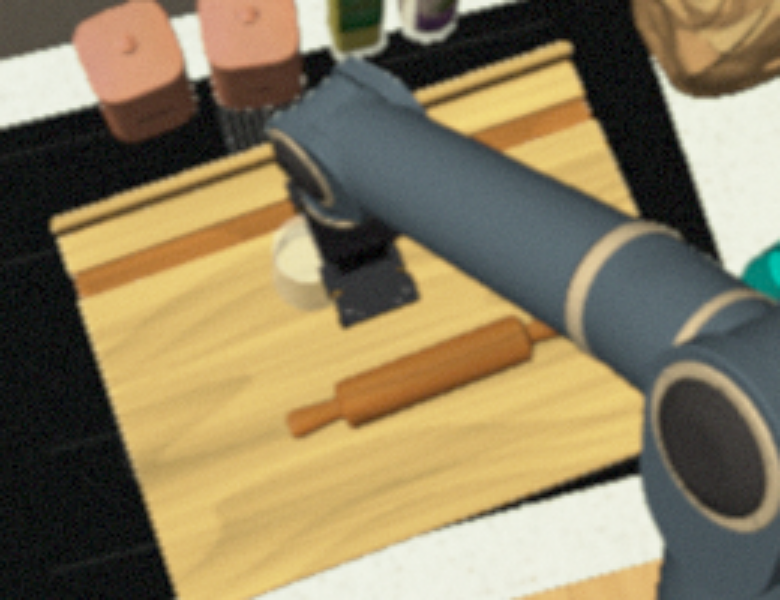

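The glass, at crop (302,265), is seated against the gripper and upright, and the pin hasn't moved. I'll ease the vertical load slightly and go on.

>>> arm_command(deltas=[{"claw": 50,"dp": [0,0,-0.04],"roll": 0},{"claw": 50,"dp": [0.25,0,0],"roll": 0},{"claw": 50,"dp": [0.25,0,0],"roll": 0},{"claw": 50,"dp": [0.25,0,0],"roll": 0},{"claw": 50,"dp": [0.25,0,0],"roll": 0}])

```text
clock: 6.75
tcp_pos: [0.6291, 0.0871, 0.0728]
ee_rot: [-2.097, -2.338, 0.001]
wrist_force: [-0.1, -1.7, -0.7]
gripper_width: 0.0502
grasp_force: 1.1
```

>>> arm_command(deltas=[{"claw": 50,"dp": [0.25,0,0],"roll": 0},{"claw": 50,"dp": [0.25,0,0],"roll": 0},{"claw": 50,"dp": [0.25,0,0],"roll": 0},{"claw": 50,"dp": [0.25,0,0],"roll": 0},{"claw": 50,"dp": [0.25,0,0],"roll": 0}])

```text
clock: 7.25
tcp_pos: [0.6241, 0.1363, 0.073]
ee_rot: [-2.098, -2.338, 0.0]
wrist_force: [0.8, -0.8, -0.9]
gripper_width: 0.0503
grasp_force: 0.8
```

```bash
python3 go.py .618 .191 .07
python3 - <<'E'
from h import *
im=read_camera("side"); cv2.imwrite("pics/side2.png",cv2.resize(im[200:330,220:400],None,fx=4,fy=4))
E
```

```text
7.25 [0.6241 0.1363 0.073 ] yaw 96.2 units [ 1.38 -0.    0.08] F [ 0.8 -0.8 -0.9] w 0.050289202004109 q [ 0.06  0.65 -0.48  1.75  0.39  0.84 -0.49]
```

View pics/side2.png

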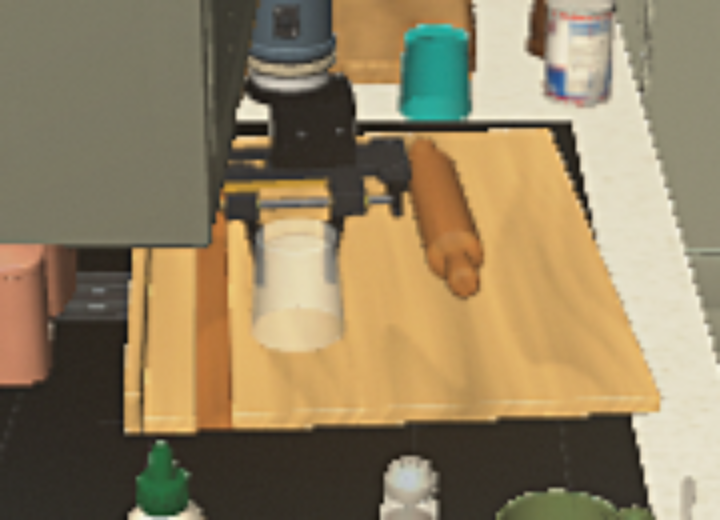

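The glass (crop (297,285)) stands upright in the cradle, with the pin untouched at (450,220). Forces are low. I'll finish the slide, about 1.4 units more.

>>> arm_command(deltas=[{"claw": 50,"dp": [0.25,0,0],"roll": 0},{"claw": 50,"dp": [0.25,0,0],"roll": 0},{"claw": 50,"dp": [0.25,0,0],"roll": 0},{"claw": 50,"dp": [0.25,0,0],"roll": 0},{"claw": 50,"dp": [0.25,0,0],"roll": 0}])

```text
clock: 7.8
tcp_pos: [0.6188, 0.186, 0.0732]
ee_rot: [-2.098, -2.338, -0.0]
wrist_force: [0.7, -1.5, -0.2]
gripper_width: 0.0499
grasp_force: 0.7
```

>>> arm_command(deltas=[{"claw": 50,"dp": [0.15,0,0],"roll": 0},{"claw": 50,"dp": [-0.2,0,0],"roll": 0},{"claw": 50,"dp": [-0.5,0,0],"roll": 0},{"claw": 50,"dp": [-0.8,0,-0.4],"roll": 0},{"claw": 50,"dp": [-0.6,0,-0.7],"roll": 0}])

```text
clock: 8.3
tcp_pos: [0.6262, 0.1041, 0.1155]
ee_rot: [-2.099, -2.335, 0.007]
wrist_force: [0.5, 0.0, 0.3]
gripper_width: 0.0497
grasp_force: 0.0
```

>>> arm_command(deltas=[{"claw": 87,"dp": [-0.5,0,-0.8],"roll": 0.9},{"claw": 87,"dp": [0,0,-0.5],"roll": 1},{"claw": 87,"dp": [0,0,0],"roll": 1},{"claw": 87,"dp": [0,0,0],"roll": 1},{"claw": 87,"dp": [0,0,0],"roll": 1}])

```text
clock: 8.8
tcp_pos: [0.6296, 0.0864, 0.1696]
ee_rot: [2.628, 1.721, 0.001]
wrist_force: [0.1, 0.3, 0.0]
gripper_width: 0.0816
grasp_force: 0.0
```

>>> arm_command(deltas=[{"claw": 87,"dp": [0,0,0],"roll": 1},{"claw": 87,"dp": [0,0,0],"roll": 1},{"claw": 87,"dp": [0,0,0],"roll": 1},{"claw": 87,"dp": [0,0,0],"roll": 1},{"claw": 87,"dp": [0,0,0],"roll": 1}])

```text
clock: 9.3
tcp_pos: [0.6296, 0.0866, 0.1692]
ee_rot: [2.984, 0.983, 0.0]
wrist_force: [-0.7, -0.3, 0.0]
gripper_width: 0.0869
grasp_force: 0.0
```

>>> arm_command(deltas=[{"claw": 87,"dp": [0,0,0],"roll": 1},{"claw": 87,"dp": [0,0,0],"roll": 1},{"claw": 87,"dp": [0,0,0],"roll": 1},{"claw": 87,"dp": [0,0,0],"roll": 1},{"claw": 87,"dp": [0,0,0],"roll": 1}])

```text
clock: 9.8
tcp_pos: [0.6295, 0.0867, 0.1692]
ee_rot: [3.137, 0.177, 0.0]
wrist_force: [0.0, -0.8, 0.1]
gripper_width: 0.0873
grasp_force: 0.0
```

```bash
python3 go.py .42 -.015 .15
```

```text
9.8 [0.6295 0.0867 0.1692] yaw 6.48 units [-5.49  1.94  0.48] F [ 0.  -0.8  0.1] w 0.08732087938793993 q [-0.08  0.48 -0.17  1.71  0.09  0.96 -1.74]
```

>>> arm_command(deltas=[{"claw": 87,"dp": [-1,0.4,0],"roll": 0},{"claw": 87,"dp": [-1,0.4,0],"roll": 0},{"claw": 87,"dp": [-1,0.4,0],"roll": 0},{"claw": 87,"dp": [-1,0.4,0],"roll": 0},{"claw": 87,"dp": [-0.9,0.3,0],"roll": 0}])

```text
clock: 10.3
tcp_pos: [0.4419, -0.0129, 0.1692]
ee_rot: [3.136, 0.183, 0.0]
wrist_force: [-0.1, -0.3, -0.3]
gripper_width: 0.087
grasp_force: 0.0
```

```bash
python3 go.py .441 -.011 .0845
python3 - <<'E'
from h import *
from scipy.optimize import minimize
im=read_camera("top"); cv2.imwrite("pics/top3.png",cv2.resize(im[130:330,200:460],None,fx=3,fy=3))
b=[x for x in trace("top","tumbler") if x["box"][0]<400][0]
m=camera_model("top"); Rm=R.from_rotvec(m["orientation"]).as_matrix()
def mask(c):
    a=np.linspace(0,2*np.pi,60); Q=np.vstack([np.c_[c[0]+r*np.cos(a),c[1]+r*np.sin(a),0*a+z] for r,z in((.04,.02),(.035,.108))])
    q=(Q-m["xyz"])@Rm; uv=np.c_[q[:,0]/q[:,2]*m["fx"]+m["cx"],q[:,1]/q[:,2]*m["fy"]+m["cy"]]
    return uv.min(0),uv.max(0)
s=minimize(lambda c: sum((sum(mask(c))/2-np.array(b["box"][:2]))**2),[.62,.22],method="Nelder-Mead"); g=s.x
print("glass",g,b["box"],"along pin",(g-[.4961,-.0048])@[-.1087,.9941],"board y",(g-[.7045,.04])@[-.0985,.9951])
E
```

```text
10.3 [ 0.4419 -0.0129  0.1692] yaw 6.67 units [-0.02 -0.05  2.12] F [-0.1 -0.3 -0.3] w 0.08698194257736505 q [ 0.09  0.19 -0.17  2.14  0.05  0.81 -1.57]
glass [0.61227628 0.2315354 ] [254.5, 235.3, 29.0, 32.3] along pin 0.22231266176811976 board y 0.19968091525157955
```

View pics/top3.png

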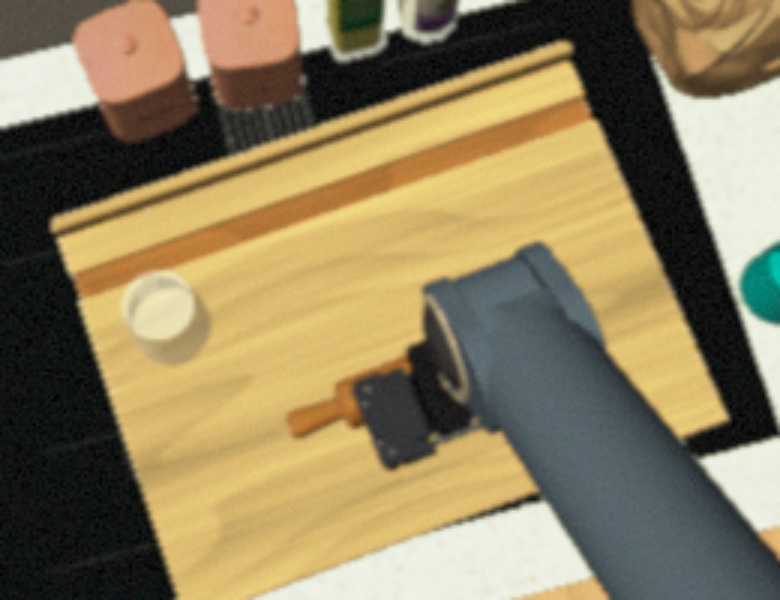

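The glass stands upright at crop (160,310), 222 mm along the pin. The gripper is just in front of the pin, and the groove is now unobstructed from (79,286) to (588,109). I'll lower the fingers and re-measure the groove.

>>> arm_command(deltas=[{"claw": 87,"dp": [0,0,0.7],"roll": 0},{"claw": 87,"dp": [0,0,0.7],"roll": 0},{"claw": 87,"dp": [0,0,0.6],"roll": 0},{"claw": 87,"dp": [0,0,0.1],"roll": 0}])

```text
clock: 10.8
tcp_pos: [0.4428, -0.0112, 0.0832]
ee_rot: [-3.136, -0.185, 0.006]
wrist_force: [-0.2, -1.8, -1.2]
gripper_width: 0.087
grasp_force: 0.0
```

```bash
python3 meas.py;  python3 go.py .47 -.011 .0845
python3 - <<'E'
from h import *
a=at_z("top",(200+79/3,130+286/3),.018);b=at_z("top",(200+588/3,130+109/3),.018);print(a,b,(a+b)/2,(a-b)/np.linalg.norm(a-b))
E
```

```text
[[226, 162, 169, 66, 1399], [222, 186, 60, 22, 210]]
groove? (array([0.7046, 0.0376]), array([-0.101 ,  0.9949])) [ 0.666 -0.24 ] [0.743 0.311]
groove? (array([0.7452, 0.22  ]), array([-0.0766,  0.9971])) [0.733 0.12 ] [0.757 0.31 ]
pin [0.4951 0.0581] [-0.1256  0.9921] -0.21522950922030407 0.08583953741411553
10.9 [ 0.4442 -0.0111  0.085 ] yaw 6.77 units [0.64 0.07 0.01] F [ 0.6 -0.   0.5] w 0.08716193466968374 q [ 0.06  0.34 -0.16  2.21  0.09  0.6  -1.61]
[0.6754783  0.30923498 0.018     ] [ 0.7251924  -0.24140282  0.018     ] [0.70033535 0.03391608 0.018     ] [-0.08991885  0.9959491   0.        ]
```

>>> arm_command(deltas=[{"claw": 87,"dp": [0.2,0,0],"roll": 0},{"claw": 87,"dp": [0.2,0,0],"roll": 0},{"claw": 87,"dp": [0.2,0,0],"roll": 0},{"claw": 87,"dp": [0.2,0,0],"roll": 0},{"claw": 87,"dp": [0.2,0,0],"roll": 0}])

```text
clock: 11.4
tcp_pos: [0.482, -0.0067, 0.088]
ee_rot: [3.135, 0.185, -0.01]
wrist_force: [-19.1, -0.6, 51.2]
gripper_width: 0.0871
grasp_force: 26.4
```

```bash
cat > chk.py <<'E'
from h import *
N=np.array([.9953,.0965])
s=observe(); print(s["clock"],"tcp n",s["tcp_pos"][:2]@N,s["tcp_pos"].round(4),"F",s["wrist_force"].round(1),"yaw",round(np.degrees(np.arctan2(*R.from_rotvec(s["ee_rot"]).as_matrix()[[1,0],0])),2))
for c in("top","side"):
    read_camera(c)
    for r in landmark_of(c,"rolling_pin")[:1]: print(c,"lm",r["conf"],at_z(c,r["location"],.045).round(3))
    for r in trace(c,"rolling_pin")[:1]:
        P=np.array([at_z(c,p[::-1],.045)[:2] for p in np.argwhere(r["pixels"])]); k=P.mean(0); d=np.linalg.svd(P-k)[2][0]; d*=np.sign(d[1]); t=(P-k)@d
        print(c,"pin",k.round(3),"n",(k@N).round(4),"yaw",np.degrees(-d[0]).round(1),t.min().round(3),t.max().round(3))
E
python3 chk.py
```

```text
11.4 tcp n 0.47910930100421545 [ 0.482  -0.0067  0.088 ] F [-19.1  -0.6  51.2] yaw 6.75
top lm 0.64 [0.418 0.558 0.045]
top pin [0.493 0.094] n 0.4995 yaw 7.5 -0.253 0.048
side lm 0.81 [ 0.518 -0.006  0.045]
side pin [0.512 0.001] n 0.5092 yaw 6.3 -0.18 0.154
```

Pushing at the upper back jams, because finger friction is too high. I'll stroke over the top of the pin with the fingertips instead, moving the tool at about twice the pin's speed.

>>> arm_command(deltas=[{"claw": 87,"dp": [0,0,-0.2],"roll": 0},{"claw": 87,"dp": [-0.2,0,-0.3],"roll": 0},{"claw": 87,"dp": [-0.3,0,0],"roll": 0},{"claw": 87,"dp": [0,0,0],"roll": 0}])

```text
clock: 12.1
tcp_pos: [0.4622, -0.009, 0.1051]
ee_rot: [3.136, 0.186, -0.002]
wrist_force: [-0.1, -0.5, -0.0]
gripper_width: 0.087
grasp_force: 0.0
```

```bash
python3 chk.py
```

```text
12.1 tcp n 0.45916257101031094 [ 0.4622 -0.009   0.1051] F [-0.1 -0.5 -0. ] yaw 6.77
top pin [0.496 0.106] n 0.5037 yaw 16.4 -0.078 0.038
side lm 0.88 [0.513 0.005 0.045]
side pin [ 0.511 -0.001] n 0.5089 yaw 6.1 -0.179 0.163
```

>>> arm_command(deltas=[{"claw": 87,"dp": [0,0,0.28],"roll": 0},{"claw": 87,"dp": [0.2,0,0],"roll": 0}])

```text
clock: 12.6
tcp_pos: [0.4699, -0.008, 0.0922]
ee_rot: [3.136, 0.186, -0.007]
wrist_force: [-1.4, -0.1, -0.0]
gripper_width: 0.0867
grasp_force: 0.0
```

>>> arm_command(deltas=[{"claw": 87,"dp": [0.5,0,0],"roll": 0},{"claw": 87,"dp": [0.5,0,0],"roll": 0}])

```text
clock: 12.8
tcp_pos: [0.5138, -0.003, 0.0952]
ee_rot: [3.136, 0.185, 0.004]
wrist_force: [0.8, -1.3, 8.7]
gripper_width: 0.0871
grasp_force: 3.9
```

>>> arm_command(deltas=[{"claw": 87,"dp": [0.5,0,0],"roll": 0},{"claw": 87,"dp": [0.5,0,0],"roll": 0},{"claw": 87,"dp": [0.2,0,-0.4],"roll": 0}])

```text
clock: 13.1
tcp_pos: [0.5605, 0.0029, 0.1086]
ee_rot: [-3.136, -0.186, 0.003]
wrist_force: [-0.9, 0.2, -0.8]
gripper_width: 0.0869
grasp_force: 0.0
```

```bash
python3 chk.py
```

```text
13.1 tcp n 0.558128578983688 [0.5605 0.0029 0.1086] F [-0.9  0.2 -0.8] yaw 6.79
top lm 0.7 [ 0.339 -0.403  0.045]
top pin [0.535 0.048] n 0.5376 yaw 2.0 -0.091 0.099
side lm 0.77 [0.573 0.001 0.045]
side pin [0.567 0.028] n 0.5665 yaw 8.1 -0.187 0.136
```

>>> arm_command(deltas=[{"claw": 87,"dp": [-0.5,0,-0.3],"roll": 0},{"claw": 87,"dp": [-1,0,0],"roll": 0},{"claw": 87,"dp": [-0.8,0,0],"roll": 0}])

```text
clock: 13.7
tcp_pos: [0.465, -0.0086, 0.1212]
ee_rot: [3.136, 0.186, -0.004]
wrist_force: [-0.2, 0.2, -1.2]
gripper_width: 0.0869
grasp_force: 0.0
```

```bash
python3 chk.py
python3 - <<'E'
from h import *
a=cv2.resize(read_camera("top")[150:300,210:450],None,fx=3,fy=3)
cv2.imwrite("pics/top4.png",a)
E
```

```text
13.7 tcp n 0.46201876822360144 [ 0.465  -0.0086  0.1212] F [-0.2  0.2 -1.2] yaw 6.78
top lm 0.56 [0.586 0.007 0.045]
top pin [0.576 0.043] n 0.5773 yaw 8.7 -0.193 0.11
side lm 0.6 [ 0.589 -0.012  0.045]
side pin [0.583 0.005] n 0.5809 yaw 6.6 -0.174 0.159
```

View pics/top4.png

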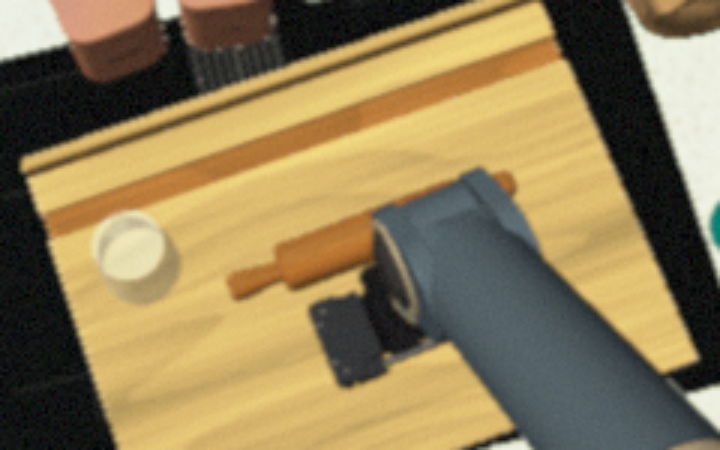

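The pin has rolled well. Its handle ends are at crop (232,286) and (513,183), and the glass is untouched at (132,255).

```bash
python3 - <<'E'
from h import *
N=np.array([.9953,.0965])
a=at_z("top",(210+231/3,150+285/3),.045)[:2];b=at_z("top",(210+514/3,150+183/3),.045)[:2];print(a,b,np.linalg.norm(a-b),(a+b)/2,(a+b)/2@N,"yaw",np.degrees(np.arctan2(b[0]-a[0],a[1]-b[1])))
E
python3 go.py .53 -.001 .094
```

```text
[0.5631498  0.14718607] [ 0.59124446 -0.14898127] 0.2974968960557898 [ 0.57719713 -0.0008976 ] 0.5743976862478094 yaw 5.418906987784439
14.05 [ 0.4687 -0.008   0.122 ] yaw 6.79 units [1.54 0.01 0.7 ] F [ 0.1 -0.7 -0.3] w 0.08688061754905549 q [ 0.07  0.31 -0.16  2.13  0.08  0.71 -1.6 ]
```

>>> arm_command(deltas=[{"claw": 87,"dp": [0.9,0,0],"roll": 0.2},{"claw": 87,"dp": [0.75,0,0.2],"roll": 0},{"claw": 87,"dp": [0,0,0.5],"roll": 0},{"claw": 87,"dp": [0,0,0],"roll": 0}])

```text
clock: 14.45
tcp_pos: [0.5327, -0.0008, 0.0915]
ee_rot: [-3.138, -0.154, 0.007]
wrist_force: [-0.0, -0.0, -1.2]
gripper_width: 0.0872
grasp_force: 0.0
```

```bash
python3 go.py .538 0 .094
```

```text
14.45 [ 0.5327 -0.0008  0.0915] yaw 5.61 units [ 0.13 -0.01 -0.06] F [-0.  -0.  -1.2] w 0.08724263882328837 q [ 0.04  0.44 -0.15  2.01  0.09  0.71 -1.64]
```

>>> arm_command(deltas=[{"claw": 87,"dp": [0.2,0,-0.02],"roll": 0},{"claw": 87,"dp": [0.5,0,0],"roll": 0},{"claw": 87,"dp": [0.5,0,0],"roll": 0},{"claw": 87,"dp": [0.5,0,0],"roll": 0},{"claw": 87,"dp": [0.4,0,-0.1],"roll": 0}])

```text
clock: 14.95
tcp_pos: [0.6185, 0.0072, 0.0996]
ee_rot: [-3.138, -0.153, -0.002]
wrist_force: [0.3, -0.9, 0.8]
gripper_width: 0.0869
grasp_force: 0.0
```

>>> arm_command(deltas=[{"claw": 87,"dp": [0,0,-0.6],"roll": 0},{"claw": 87,"dp": [-1,0,-0.2],"roll": 0},{"claw": 87,"dp": [-1,0,0],"roll": 0},{"claw": 87,"dp": [-0.5,0,0],"roll": 0},{"claw": 87,"dp": [0,0,0],"roll": 0}])

```text
clock: 15.45
tcp_pos: [0.5151, -0.0032, 0.1318]
ee_rot: [3.137, 0.152, -0.001]
wrist_force: [1.2, 0.5, 0.8]
gripper_width: 0.0868
grasp_force: 0.0
```

```bash
python3 chk.py
python3 - <<'E'
from h import *
a=cv2.resize(read_camera("top")[150:300,210:450],None,fx=3,fy=3)
cv2.imwrite("pics/top5.png",a)
E
```

```text
15.45 tcp n 0.5123890944361749 [ 0.5151 -0.0032  0.1318] F [1.2 0.5 0.8] yaw 5.56
top pin [0.571 0.104] n 0.5788 yaw 18.2 -0.074 0.047
side lm 0.92 [0.585 0.005 0.045]
side pin [0.582 0.006] n 0.5803 yaw 6.6 -0.175 0.157
```

View pics/top5.png

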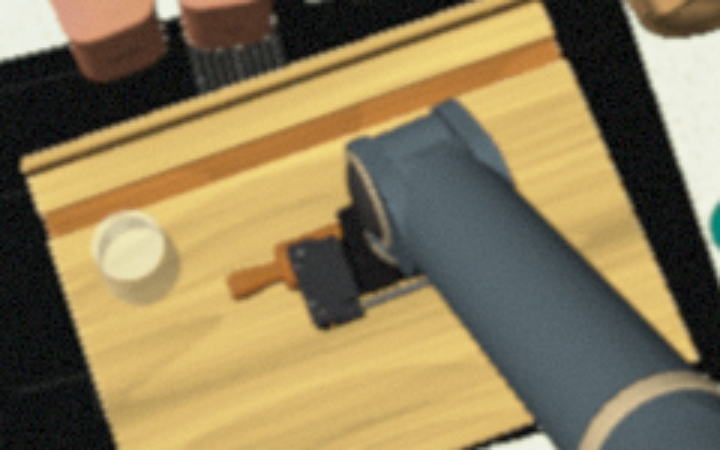

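The stroke passed just above the pin, which hasn't moved (handle end still at crop (230,286)). I'll average the pose readings and set the height lower.

>>> arm_command(deltas=[{"claw": 87,"dp": [0.5,0,0.2],"roll": 0},{"claw": 87,"dp": [0,0,0.4],"roll": 0},{"claw": 87,"dp": [0,0,0.35],"roll": 0},{"claw": 87,"dp": [0,0,0],"roll": 0}])

```text
clock: 16.2
tcp_pos: [0.5356, -0.0008, 0.0905]
ee_rot: [3.138, 0.153, -0.008]
wrist_force: [-0.2, 0.4, 1.0]
gripper_width: 0.0869
grasp_force: 0.0
```

```bash
cat > avg.py <<'E'
from h import *
L=[]
for i in range(6): read_camera("side"); L.append(observe()["tcp_pos"])
print(observe()["clock"],np.mean(L,0).round(4),np.std(L,0).round(4),"n",np.mean(L,0)[:2]@[.9953,.0965])
E
python3 avg.py
```

```text
16.5 [ 0.5373 -0.0007  0.0928] [0.0005 0.     0.0007] n 0.5346700575085912
```

>>> arm_command(deltas=[{"claw": 87,"dp": [0.2,0,-0.02],"roll": 0},{"claw": 87,"dp": [0.5,0,0],"roll": 0},{"claw": 87,"dp": [0.5,0,0],"roll": 0}])

```text
clock: 16.8
tcp_pos: [0.5874, 0.0044, 0.0954]
ee_rot: [-3.138, -0.153, -0.006]
wrist_force: [-0.1, 0.2, 3.3]
gripper_width: 0.087
grasp_force: 1.1
```

>>> arm_command(deltas=[{"claw": 87,"dp": [0.5,0,0],"roll": 0},{"claw": 87,"dp": [0.5,0,0],"roll": 0},{"claw": 87,"dp": [0.2,0,-0.6],"roll": 0}])

```text
clock: 17.1
tcp_pos: [0.6332, 0.009, 0.1156]
ee_rot: [-3.138, -0.154, 0.006]
wrist_force: [-0.8, 0.3, -0.6]
gripper_width: 0.087
grasp_force: 0.0
```

>>> arm_command(deltas=[{"claw": 87,"dp": [-0.5,0,-0.4],"roll": 0},{"claw": 87,"dp": [-1,0,0],"roll": 0},{"claw": 87,"dp": [-0.7,0,0],"roll": 0},{"claw": 87,"dp": [0,0,0],"roll": 0}])

```text
clock: 17.5
tcp_pos: [0.542, -0.0005, 0.1338]
ee_rot: [3.137, 0.152, -0.004]
wrist_force: [1.0, -0.6, 0.9]
gripper_width: 0.0866
grasp_force: 0.0
```

```bash
python3 chk.py;python3 chk.py
```

```text
17.5 tcp n 0.539399320778223 [ 5.420e-01 -5.000e-04  1.338e-01] F [ 1.  -0.6  0.9] yaw 5.56
top lm 0.83 [0.644 0.01  0.045]
top pin [0.637 0.081] n 0.6421 yaw 11.2 -0.065 0.077
side lm 0.68 [0.66  0.008 0.045]
side pin [ 0.657 -0.036] n 0.6503 yaw 5.5 -0.133 0.12
17.8 tcp n 0.5440051989616292 [5.465e-01 3.000e-04 1.337e-01] F [-0.9 -0.8 -0.1] yaw 5.59
top lm 0.94 [0.648 0.012 0.045]
top pin [0.642 0.084] n 0.6469 yaw 11.2 -0.069 0.077
side lm 0.78 [ 0.655 -0.02   0.045]
side pin [ 0.657 -0.031] n 0.6511 yaw 5.0 -0.137 0.116
```

>>> arm_command(deltas=[{"claw": 87,"dp": [0.8,0,0],"roll": 0},{"claw": 87,"dp": [0.75,0,0.4],"roll": 0},{"claw": 87,"dp": [0,0,0.6],"roll": 0},{"claw": 87,"dp": [0,0,0.02],"roll": 0}])

```text
clock: 18.5
tcp_pos: [0.6051, 0.0061, 0.0896]
ee_rot: [3.138, 0.153, -0.01]
wrist_force: [-1.3, -0.3, -1.1]
gripper_width: 0.0868
grasp_force: 0.0
```

```bash
python3 avg.py
```

```text
18.8 [0.6067 0.0061 0.0931] [0.0007 0.     0.0011] n 0.604426215430055
```

>>> arm_command(deltas=[{"claw": 87,"dp": [0.2,0,0],"roll": 0},{"claw": 87,"dp": [0.45,0,0],"roll": 0},{"claw": 87,"dp": [0.45,0,0],"roll": 0},{"claw": 87,"dp": [0.45,0,0],"roll": 0},{"claw": 87,"dp": [0.45,0,0],"roll": 0}])

```text
clock: 19.3
tcp_pos: [0.6893, 0.0147, 0.0953]
ee_rot: [-3.137, -0.153, -0.008]
wrist_force: [-0.7, 1.3, 2.8]
gripper_width: 0.087
grasp_force: 1.3
```

>>> arm_command(deltas=[{"claw": 87,"dp": [0.2,0,-0.6],"roll": 0},{"claw": 87,"dp": [-0.5,0,-0.4],"roll": 0},{"claw": 87,"dp": [-1,0,0],"roll": 0},{"claw": 87,"dp": [-1,0,0],"roll": 0},{"claw": 87,"dp": [-1,0,0],"roll": 0}])

```text
clock: 19.8
tcp_pos: [0.5545, 0.001, 0.1335]
ee_rot: [3.138, 0.153, 0.003]
wrist_force: [0.4, -0.5, 0.2]
gripper_width: 0.0871
grasp_force: 0.0
```

>>> arm_command(deltas=[{"claw": 87,"dp": [-1,0,0],"roll": 0},{"claw": 87,"dp": [-0.5,0,0],"roll": 0},{"claw": 87,"dp": [0,0,0],"roll": 0}])

```text
clock: 20.1
tcp_pos: [0.4932, -0.0053, 0.1333]
ee_rot: [3.137, 0.152, -0.002]
wrist_force: [-0.0, -0.1, -0.0]
gripper_width: 0.0871
grasp_force: 0.0
```

```bash
python3 chk.py
python3 - <<'E'
from h import *
a=cv2.resize(read_camera("top")[150:300,210:450],None,fx=3,fy=3)
cv2.imwrite("pics/top6.png",a)
E
```

```text
20.1 tcp n 0.49037753372296516 [ 0.4932 -0.0053  0.1333] F [-0.  -0.1 -0. ] yaw 5.56
top lm 0.71 [0.412 0.569 0.045]
top pin [0.704 0.018] n 0.7026 yaw 5.6 -0.15 0.148
side lm 0.82 [0.718 0.024 0.045]
side pin [0.7   0.085] n 0.7053 yaw 0.0 -0.173 0.107
```

View pics/top6.png

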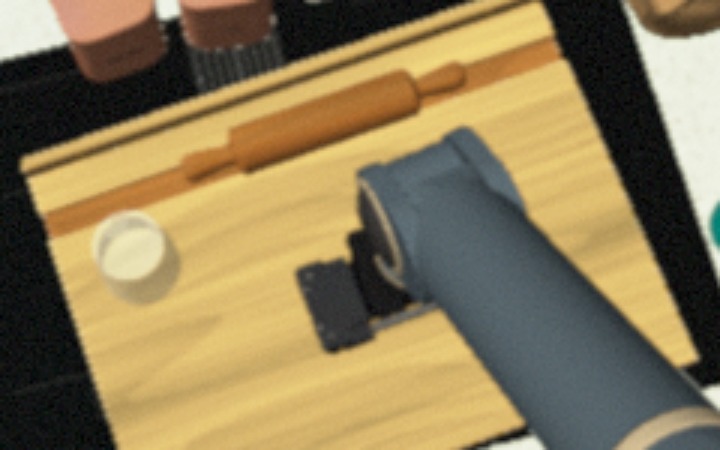

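The pin lies along the groove, from crop (185,165) to (465,75), aligned with it (5.6° against 5.4°, n 0.7026 against 0.703). The glass is untouched at (132,255) and the arm is clear.

>>> arm_command(deltas=[{"claw": 87,"dp": [0,0,-0.5],"roll": 0},{"claw": 87,"dp": [0,0,0],"roll": 0},{"claw": 87,"dp": [0,0,0],"roll": 0},{"claw": 87,"dp": [0,0,0],"roll": 0},{"claw": 87,"dp": [0,0,0],"roll": 0}])

```text
clock: 20.95
tcp_pos: [0.4951, -0.0048, 0.152]
ee_rot: [3.138, 0.153, -0.002]
wrist_force: [-0.1, -1.0, -0.2]
gripper_width: 0.087
grasp_force: 0.0
```

```bash
python3 chk.py; python3 -c "
from cell import close_job; print(close_job())"
```

```text
20.95 tcp n 0.4923053899871723 [ 0.4951 -0.0048  0.152 ] F [-0.1 -1.  -0.2] yaw 5.58
top lm 0.56 [0.706 0.017 0.045]
top pin [0.703 0.018] n 0.7018 yaw 5.3 -0.15 0.148
side lm 0.78 [0.72  0.015 0.045]
side pin [0.7   0.082] n 0.7051 yaw 0.2 -0.18 0.11
the job is handed in; nothing more can be done
None
```

The glass stands upright beside the pin's path, about 220 mm along from the pin's middle, and the camera shows the pin lying still in the groove; the job is handed in, with no verdict returned.

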